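# Load the solder pallet and fit its hold-down bar

## Robot

A 7-joint arm with a two-finger parallel gripper is mounted at the origin on a cart in front of the work surface, level with it; the furniture and walls round the work are solid. World frame = base frame: x ahead of the robot, y to its left, z up, the work surface at z = 0. Lengths are in m, angles in degrees, forces in N, time in s.
With the tool pointing down it reaches from about 0.375 to 0.925 m from the base axis. Payload 3.1 kg.
Tool frame: the origin (TCP) lies midway between the tips of the shut fingers; the grasp point (between the pads) lies 19 mm behind it; z points along the fingers, y is the line along which they close (so a half turn about z gives the same grasp; the last joint's range is limited). The gripper opens to 85 mm and grips with 20 to 120 N. Pads are 22 mm wide; open, the fingers measure 114 mm over their backs; the gripper's body (76 mm by 85 mm) begins 54 mm behind the grasp point. The pads swing forward as they close: fully open they stand 13 mm farther back than shut.
Start: joints at [61.031, 21.939, 2.515, 91.553, -1.026, 66.532, -2.859], TCP at [0.258, -0.597, 0.231] pointing down, gripper open.
Joint ranges: [-149.38, 149.38], [-23.57, 123.04], [-84.95, 90], [0, 143.3], [-89.99, 269.99], [3.08, 112.72], [-163.45, 163.45]. Speed limits (degrees/s): [159.86, 159.86, 180, 180, 180, 180, 180].

## Interface

Orientations are given as [roll, pitch, yaw] about the fixed x, y, z axes, in that order (R = Rz(yaw) Ry(pitch) Rx(roll)).
In Python, from station import * gives the robot as it stands.
- The arm moves only by the tool arm_command, never from a script. Its argument "targets" is one flat list of numbers, 7 for each row, row after row: the shift along the tool's x, y, z scaled (see below), then the turn, a rotation vector about the tool's x, y, z scaled (see below), then the opening, from 0 (shut) to 1 (fully open). A call has 1 to 12 rows; each row shifts and turns the commanded pose from where the row before left it, along the tool's axes as they then stand; what a row does not reach is not made up. The controller multiplies each number of a shift by 0.3 m and each number of a turn by pi/2 rad. A row lasts 1/10 s, in which the tool goes at most 50 mm and 8.59 degrees, less where a joint would pass 70% of its speed; a pose out of reach is approached as far as the arm can. A call with a number of a shift or a turn outside -1 to 1 is refused whole. A call with a gripper value outside its range is refused whole. The fingers move at their own pace and stop on an object; "grip_force" is the grip in N (left out, the last holds). Time passes only in rows, so rows that do not move let the fingers close. It gives the time, the measured TCP pose, the force, the opening and the grip force at its end, in the units of the state.
- state(): the state, without advancing time (a new reading comes with each control period).
- capture(name): name is "scene" or "top"; returns (picture, depth): 384x512x3 uint8, red, green, blue; 384x512 float32, m along the optical axis (not along the pixel's ray), 0 where there is no reading.
- camera_info(name): a dict with "fov_y" (degrees; the focal length in pixels is half the picture's height over the tangent of half this angle, whatever the lens; pixels are square), "cx", "cy" (the principal point, pixels), "k1" (the pictures are not rectified: a ray, as slopes to the right and down, at radius r is drawn at 1 + k1 r^2 times it, then the intrinsics apply), "extrinsics" (4x4, takes a point from camera to world coordinates). Camera axes: x right, y up, looking along -z (the intrinsics and any distortion apply to the point x, -y, -z); pixel columns grow to the right and rows downward; lengths in m; the calibration is good to about 2 mm. A picture is of the moment at which its call begins. camera_info takes no time and is no camera call.
- finish_job(): hands the job in; it is judged then, once.
The state is a dict: "time": time; "joint_pos": joint angles; "dq": joint speeds; "tau": joint torques, N m; "tcp_pos": TCP position; "tool_rot": TCP orientation; "ft_force": force on the tool from outside, world axes, zero at the start; "wrist_torque": the same for the moment, N m; "width": finger opening in m; "grip_force": force on a finger pad.
Only numpy, scipy, OpenCV 4.12 (cv2) and the standard library are available. Lean on these libraries where they do the work, as an engineer would, in place of code of your own. Each camera call takes 0.05 s, during which the arm holds its last target. There are 200 camera calls.

## Task

Load the four tall parts upright on the board in the solder pallet: the large transformer in the rectangular guide on the round-post side (left), the small transformer in the one to its right, each with its long side along the guide's long side; the large capacitor in the ring left of the large transformer, and the small capacitor in the ring right of the small one. Then lower the hold-down bar on top of them, its round end on the round post and its square end on the square post, until both ends rest fully down on their posts.

Things in the scene. Friction and masses are not known exactly. Their poses are not given: they have to be found in the camera images.
- cap_large_c (a point): the larger of the two black capacitors: an upright can, 25 mm across, 36 mm high, standing on the bench. The point is its centre, half-way up (18 mm above its foot); z up along the can.
- cap_small_c (a point): the smaller black capacitor: an upright can, 18 mm across, 26 mm high. The point is its centre, 13 mm above its foot; z up.
- trafo_large_c (a point): the larger of the two black and yellow wound transformers: 32 mm along its x, 42 mm along its y (long side), 35 mm high. The point is its centre, 17.5 mm above its foot; z up. The two ways round (half a turn) are alike.
- trafo_small_c (a point): the smaller transformer: 26 mm along its x, 34 mm along its y (long side), 28 mm high. The point is its centre, 14 mm above its foot; z up. The two ways round are alike.
- holddown_c (a point): loose aluminium hold-down bar, 0.3 kg, 236 mm along y, 28 mm wide, lying on its end bosses. Point: centre of its black grip block (20 mm in x, 64 mm in y, 24 mm high), 44 mm above the bosses' underside; z up. Round boss (28 mm) at y = +104 mm, square boss at y = -104 mm, each with a 14 mm through hole. Rubber feet hang below, longer towards the square end, so it seats only the right way round.
- pallet: fixed grey pallet 124 x 264 x 12 mm; origin: centre of underside, y along the row towards the round post, z up. Board surface 13.6 mm up. Posts (22 mm): round at y = +104 mm, square at y = -104 mm; shoulders 37.6 mm up, each with an 8 mm pin, tapered at the top, rising 36 mm more. Seated, the bar's bosses are over the pins on the shoulders and its grip point is 81.6 mm above this origin.
- guide_ring_left: white ring guide next to the round post, inside diameter 31 mm, wall 3 mm wide and 6 mm high. Fixed on the board; origin at its centre on the board's surface, axes as the pallet's. It lies at y = +69 mm on the pallet. Grip parts 9 mm or more above their foot, so that the fingertips stay above the guide's wall.
- guide_frame_left: white rectangular guide beside the left ring, inside 50 mm along x, 40 mm along y, wall 6 mm high. Fixed on the board; origin at its centre on the board's surface, axes as the pallet's. It lies at y = +25 mm on the pallet; there is room for fingers in front of and behind the row, little between neighbours.
- guide_frame_right: white rectangular guide to the right of the other one, inside 50 mm along x, 40 mm along y, wall 6 mm high. Fixed on the board; origin at its centre on the board's surface, axes as the pallet's. It lies at y = -25 mm on the pallet. The seated bar's feet stop about 1 mm above each part.
- guide_ring_right: white ring guide next to the square post, inside diameter 31 mm, wall 6 mm high. Fixed on the board; origin at its centre on the board's surface, axes as the pallet's. It lies at y = -69 mm on the pallet.
There are look-alikes about, which are no part of the job. What is shaped like the part that bears cap_large_c but turquoise is not meant.

How it is judged:
By the outcome, as a careful person would: the job done as asked, in the order asked, and still so for the second after the job is handed in, with the robot touching nothing.
It also fails if it takes over 115 s, if anything falls off the work surface, if the arm or the gripper's body presses on something with over 40 N, if the wrist force passes 120 N, or if a joint passes its speed limit or range.

## Working session

There is one attempt and no reset: what is moved stays moved. The work goes in short steps, Python scripts to look and compute and a tool call to move; the robot and the scene stay as the last step left them, time stands still between calls to the robot, and variables do not carry over. Pictures are saved under pics/ and viewed, at most 14 in all, crops included, and the job is handed in when it is done.

Besides the shell and the picture viewer there is one more tool, called after "Call:" as name(argument=value, ...), one argument or row to a line, values as JSON. arm_command: Moves the arm, as the interface text tells. Shifts and turns lie within -1 to 1; 1 stands for 0.3 m of shift or pi/2 rad of turn. Its arguments: {"type":"object","properties":{"targets":{"type":"array","items":{"type":"number","minimum":-1,"maximum":1}},"grip_force":{"type":"number"}},"required":["targets"]}

```bash
mkdir -p pics; ls; python3 - <<'E'
from station import *
import cv2
print(state())
for n in("scene","top"):
    p,d=capture(n);cv2.imwrite(f"pics/{n}0.png",p[...,::-1]);print(camera_info(n))
    import numpy as np;np.savez(f"{n}0.npz",p=p,d=d)
E
```

```text
pics
{'time': 0.0, 'joint_pos': array([61.03180779, 21.99418066,  2.51097775, 91.65062331, -1.02763439,
       66.53329154, -2.85888978]), 'dq': array([-0.01922379, -0.03518623,  0.00725307,  0.00505448, -0.16247192,
        0.02289049, -0.00794919]), 'tau': array([-2.37755357e-04, -4.33466649e+01,  1.02447923e+00, -2.49516392e+01,
        1.06054073e-02,  1.13300805e-02, -2.87893933e-06]), 'tcp_pos': array([ 0.25740156, -0.59580603,  0.22984943]), 'tool_rot': array([-1.79844509e+02,  6.37938436e-03,  2.33690542e+01]), 'ft_force': array([-0.06799235,  0.81589567,  0.67705871]), 'wrist_torque': array([ 0.03177838, -0.0303452 , -0.0126113 ]), 'grip_force': 0.0, 'width': 0.08559674053822172}
{'fov_y': 49.88342504061796, 'cx': 259.7613295969588, 'cy': 194.25288446215922, 'k1': -0.050448270799432225, 'extrinsics': array([[-4.82303997e-01,  3.85303451e-01, -7.86717297e-01,
        -5.18407726e-01],
       [-8.76003851e-01, -2.11803088e-01,  4.33309017e-01,
         5.27940200e-01],
       [ 3.26306861e-04,  8.98154053e-01,  4.39680783e-01,
         6.34138806e-01],
       [ 0.00000000e+00,  0.00000000e+00,  0.00000000e+00,
         1.00000000e+00]])}
{'fov_y': 48.09242964329242, 'cx': 263.4382364717292, 'cy': 200.1699449046055, 'k1': 0.01932755436298911, 'extrinsics': array([[ 0.01921322,  0.98791752, -0.15378503,  0.29633032],
       [-0.99968915,  0.02142657,  0.01274792,  0.00478363],
       [ 0.01588898,  0.1534923 ,  0.98802209,  1.17596634],
       [ 0.        ,  0.        ,  0.        ,  1.        ]])}
```

View pics/scene0.png

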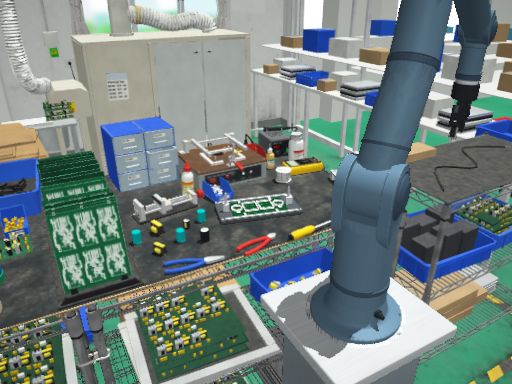

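View pics/top0.png

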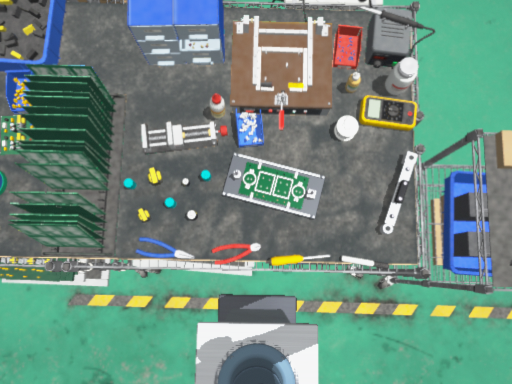

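The top view shows the pallet around (273,186) px and the bar at (400,193). The transformers are at (154,176) and (143,215), and white-topped black cans at (185,181) and (192,215). The turquoise cans are decoys. I'll zoom in.

```bash
python3 - <<'E'
import numpy as np,cv2
p=np.load("top0.npz")["p"][...,::-1]
a=cv2.resize(p[140:240,110:230],None,fx=5,fy=5,interpolation=cv2.INTER_CUBIC)
cv2.imwrite("pics/a.png",a)
b=cv2.resize(p[140:240,215:425],None,fx=3.8,fy=3.8,interpolation=cv2.INTER_CUBIC)
cv2.imwrite("pics/b.png",b)
E
```

```text
(no output)
```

View pics/a.png

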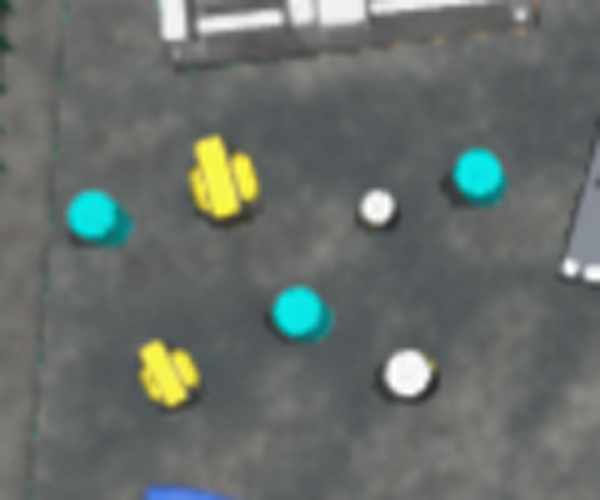

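View pics/b.png

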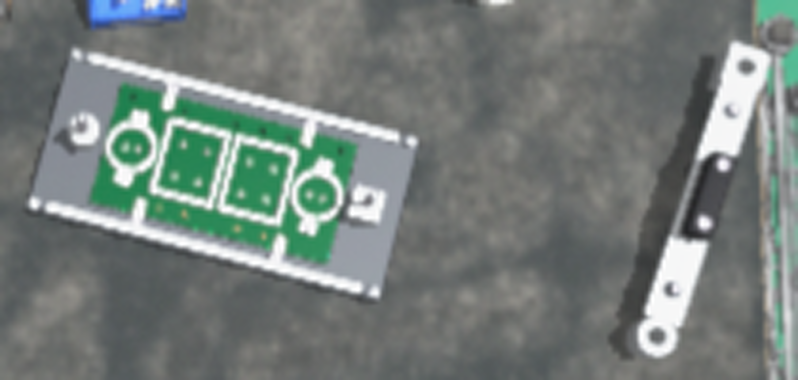

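The crop shows the parts and pallet clearly: the round post is on the left, and the bar's round end is at the bottom. Next I'll take poses from colour masks and depth.

```bash
cat > h.py <<'E'
import numpy as np,cv2
from station import *
def K(n):
    i=camera_info(n);f=192/np.tan(np.radians(i["fov_y"]/2))
    return i,f
def rays(n,uv):
    i,f=K(n);uv=np.asarray(uv,float).reshape(-1,2)
    d=(uv-[i["cx"],i["cy"]])/f;s=d.copy()
    for _ in range(10): s=d/(1+i["k1"]*(s**2).sum(1,keepdims=True))
    E=i["extrinsics"]
    return E[:3,3],np.c_[s[:,0],-s[:,1],-np.ones(len(s))]@E[:3,:3].T
def onplane(n,uv,z):
    o,r=rays(n,uv);return o+r*((z-o[2])/r[:,2])[:,None]
def cloud(n,d):
    v,u=np.indices(d.shape);o,r=rays(n,np.c_[u.ravel(),v.ravel()])
    return (o+r*d.reshape(-1,1)).reshape(*d.shape,3)
def proj(n,P):
    i,f=K(n);E=i["extrinsics"];c=(np.atleast_2d(P)-E[:3,3])@E[:3,:3]
    s=np.c_[c[:,0],-c[:,1]]/-c[:,2:3];s=s*(1+i["k1"]*(s**2).sum(1,keepdims=True))
    return s*f+[i["cx"],i["cy"]]
E
python3 - <<'E'
from h import *
D=np.load("top0.npz");p,d=D["p"],D["d"];C=cloud("top",d)
z=C[...,2]
print("bench z",np.median(z[225:240,150:240]),z[225:240,200:240].std())
m=((z>0.012)&(d>0)).astype(np.uint8);m[:150]=0;m[240:]=0
n,L,S,c=cv2.connectedComponentsWithStats(m)
for k in range(1,n):
    if S[k,4]<15 or S[k,0]<115 or S[k,0]>430: continue
    q=L==k;P=C[q];zt=np.percentile(P[:,2],90);T=P[P[:,2]>zt-.006]
    r=cv2.minAreaRect((T[:,:2]*1000).astype(np.float32))
    print(S[k],c[k].round(1),"col",p[q].mean(0).round(),"ztop",zt.round(4),len(T),"mid",T.mean(0).round(4),"rect",np.round(r[0],1),np.round(r[1],1),round(r[2],1))
np.set_printoptions(linewidth=250)
for y0,x0 in((166,146),(206,136)): print((z[y0:y0+22,x0:x0+20]*1000).round().astype(int))
E
```

```text
bench z -0.0003884198271039141 0.04803691848070362
[144 150   8   3  16] [147.8 150.8] col [113. 114. 114.] ztop 0.0326 5 mid [0.6055 0.3095 0.033 ] rect [605.6 309.2] [1.  9.3] 12.1
[ 222  153  103   66 3056] [273.9 185.6] col [139. 173. 157.] ztop 0.0197 2140 mid [ 0.5183 -0.0362  0.0179] rect [518.2 -36.3] [260.3 122.5] 76.2
[380 152  37  82 894] [398.8 192.2] col [185. 187. 188.] ztop 0.0556 177 mid [ 0.5019 -0.375   0.0556] rect [ 503.5 -375.9] [19.7 64.4] 70.9
[148 168  14  17 164] [154.3 176.1] col [206. 200.  72.] ztop 0.0367 88 mid [0.5348 0.2877 0.0345] rect [535.1 288.3] [42.5 17.1] 19.0
[201 170  10  11  84] [205.6 175.3] col [ 14. 195. 194.] ztop 0.0374 61 mid [0.5409 0.1488 0.0352] rect [541.1 148.6] [23.6 22.6] 57.4
[124 179  12  10  91] [129.4 183.4] col [ 13. 189. 189.] ztop 0.0372 70 mid [0.5129 0.3531 0.0354] rect [513.  353.4] [22.8 22.4] 88.7
[182 179   8   7  37] [185.6 181.8] col [193. 194. 193.] ztop 0.0283 29 mid [0.5223 0.2025 0.0259] rect [522.3 202.6] [14.5 14.1] 5.0
[165 198  11  10  85] [169.9 202.6] col [ 12. 198. 198.] ztop 0.0377 64 mid [0.4632 0.2418
[... 4148 characters left out ...]
    0    1    1   23   25   22   15    5    0   -2    0    3    0   -2   -3    1]
 [   1    1    1    0    2   -2   -3   -2   -2   -2    0    0   -1   -1    1    0   -1    2   -2   -3]
 [   2    2   -2 1176    0    0   -5   -2    3    0    2    0    0   -4    0   -1   -2   -1    0   -1]
 [  -1    0   -2   -4   -1   -2   -2   -1   -2    0   -5   -4    3    1    2    0   -1    3   -2    1]
 [   1 1176   -1    1    3    0    1    0   -2    0    1   -1    0    2   -2   -1   -3   -3   -1    0]
 [   0    2   -2    3   -1   -3    0    0   -2    3    3   -2   -1    0    2    1    3    1   -2   -4]
 [  -3    0   -2    0    0   -1   -2   -1    2   -2    0    0    1   -7    0    0   -3   -2   -2    3]]
```

```bash
python3 - <<'E'
from h import *
D=np.load("top0.npz");p,d=D["p"],D["d"];C=cloud("top",d);i=p.astype(int)
S=4
def comps(mask,z,box,amin,name,n="top"):
    x0,y0,x1,y1=box
    c,_=cv2.findContours(mask.astype(np.uint8),cv2.RETR_EXTERNAL,cv2.CHAIN_APPROX_NONE)
    for k in c:
        a=cv2.contourArea(k)/S/S
        if a<amin: continue
        M=cv2.moments(k);uv=np.array([M["m10"],M["m01"]])/M["m00"]
        f=lambda q:(np.asarray(q,float)+.5)/S-.5+[x0,y0]
        P=onplane(n,f(k.reshape(-1,2)),z);r=cv2.minAreaRect((P[:,:2]*1000).astype(np.float32))
        print(name,f(uv).round(1),"area",round(a,1),"ctr",(onplane(n,f(uv),z)[0,:2]*1000).round(1),"rect",np.round(r[0],1),np.round(r[1],1),round(r[2],1))
def crop(img,b): return cv2.resize(img[b[1]:b[3],b[0]:b[2]],None,fx=S,fy=S,interpolation=cv2.INTER_CUBIC).astype(int)
b=(180,172,200,225);q=crop(p,b);w=q.min(2)>125
comps(w[:60],.026,b,15,"capS");comps(w,.036,b,15,"cap(z36)")
b=(220,150,330,222);q=crop(p,b);w=q.min(2)>190
comps(w,.0196,b,6,"guide")
g=(q[...,1]-q[...,0]>40)
comps(g,.0136,b,30,"green")
gr=(q.sum(2)>250)
comps(gr,.012,b,500,"pallet")
b=(375,145,425,240);q=crop(p,b);k=(q.max(2)<70)
comps(k,.056,b,5,"dark56");
comps(k,.032,b,5,"dark32")
# scene rough
for y in range(150,236,6): print(y,(C[y,384:430:3,2]*1000).round().astype(int))
E
```

```text
capS [185.  180.8] area 35.5 ctr [524.  203.9] rect [524.1 204. ] [17.8 18.7] 66.3
cap(z36) [191. 214.] area 67.1 ctr [432.3 181.9] rect [432.6 181.8] [24.8 24.7] 47.1
cap(z36) [185.  180.8] area 35.5 ctr [522.  202.2] rect [522.1 202.3] [17.6 18.5] 66.3
guide [269.  204.1] area 247.9 ctr [465.9 -25.5] rect [473.4 -25.4] [233.6  26.1] 76.3
guide [311.4 193.2] area 56.3 ctr [ 498.4 -140.7] rect [ 498.7 -140.3] [24.1 24.2] 76.4
guide [297.9 191.1] area 165.0 ctr [ 503.4 -103.7] rect [ 502.9 -103.2] [37.  50.2] 44.6
guide [282.4 187. ] area 339.8 ctr [514.  -61.2] rect [514.1 -61.5] [48.1 58.3] 76.7
guide [264.7 182.3] area 338.8 ctr [525.8 -12.7] rect [526.  -12.8] [47.7 58.4] 76.1
guide [237.7 174. ] area 31.1 ctr [547.4  62. ] rect [547.9  62.3] [17.5 22.9] 72.8
guide [249.2 178.4] area 164.6 ctr [535.9  30.2] rect [536.1  30. ] [37.1 49.7] 44.1
guide [278.6 165.8] area 228.8 ctr [572.9 -50.1] rect [565.7 -47.8] [232.6  27.4] 76.5
green [297.8 191.1] area 70.0 ctr [ 504.5 -104. ] rect [ 504.8 -103.9] [27.2 25.4] 0.3
green [270.5 196.8] area 440.8 ctr [487.1 -29.5] rect [492.6 -30.5] 
[... 1588 characters left out ...]
795]
192 [   0    0    2   -3   38   62   56   53    0   -1   -2  -37   -8 -429
 -396 -944]
198 [   0    1    1   30   55   53   56   -2   -3   -1    1  -25   -5 -425
 -399 -947]
204 [  -2   -4   34   29   32   30    0    2    0   -1    2  -38  -10 -427
 -394 -937]
210 [  -1    0   29   31   33    1    2   -3    2   -4    3  -11   -8 -422
 -398 -948]
216 [   1   35   38   40   34    2    0    1    3    1   -1  -38   -8 -432
 -395 -937]
222 [  32   32   33   36    0    2    2   -2   -1   -3   -1  -42  -13 -427
 -395 -939]
228 [  31    7   36    1   -2   -4   -1   -2   -3    1    0  -41 -949 -430
 -411 -951]
234 [   9   -3    1    1    1    3    1    5   -4    0   -4  -37 -948 -948
 -949 -945]
```

```bash
cat > plan.py <<'E'
# usage: plan.py "x,y,z,yaw,rows,grip" ...  (mm, deg) from the current measured pose (or last waypoint)
import sys
from h import *
s=state();p=s["tcp_pos"]*1000;yaw=s["tool_rot"][2]
print("t",round(s["time"],2),"tcp",p.round(1),"rot",s["tool_rot"].round(2),"F",s["ft_force"].round(1),"w",round(s["width"]*1000,1))
for a in sys.argv[1:]:
    x,y,z,w,n,g=[float(k) for k in a.split(",")];n=int(n);t=np.array([x,y,z])
    dy=(w-yaw+180)%360-180;st=(t-p)/n;out=[]
    for k in range(n):
        A=np.radians(yaw+dy*k/n);c,q=np.cos(A),np.sin(A)
        l=np.array([c*st[0]+q*st[1],q*st[0]-c*st[1],-st[2]])/300
        out+=[*l.round(4),0,0,round(-dy/n/90,4),g]
    m=np.linalg.norm(st);print(f"n={n} step {m:.1f}mm {dy/n:.2f}deg");print(",".join(f"{v:g}" for v in out));p,yaw=t,yaw+dy
E
python3 plan.py 400,-350,200,66,8,1 536,0,140,100,8,1 536,289,80,109,8,1
```

```text
t 0.1 tcp [ 257.4 -595.9  230. ] rot [-1.7986e+02  1.0000e-02  2.3370e+01] F [-0.2  0.5  0.3] w 85.4
n=8 step 35.7mm 5.33deg
0.0952,-0.0705,0.0125,0,0,-0.0592,1,0.1013,-0.0614,0.0125,0,0,-0.0592,1,0.1066,-0.0517,0.0125,0,0,-0.0592,1,0.1109,-0.0416,0.0125,0,0,-0.0592,1,0.1143,-0.0311,0.0125,0,0,-0.0592,1,0.1167,-0.0203,0.0125,0,0,-0.0592,1,0.1181,-0.0094,0.0125,0,0,-0.0592,1,0.1184,0.0016,0.0125,0,0,-0.0592,1
n=8 step 47.5mm 4.25deg
0.1563,-0.0075,0.025,0,0,-0.0472,1,0.1564,0.0041,0.025,0,0,-0.0472,1,0.1557,0.0156,0.025,0,0,-0.0472,1,0.1541,0.0271,0.025,0,0,-0.0472,1,0.1517,0.0385,0.025,0,0,-0.0472,1,0.1484,0.0496,0.025,0,0,-0.0472,1,0.1443,0.0605,0.025,0,0,-0.0472,1,0.1394,0.071,0.025,0,0,-0.0472,1
n=8 step 36.9mm 1.12deg
0.1186,0.0209,0.025,0,0,-0.0125,1,0.1182,0.0232,0.025,0,0,-0.0125,1,0.1177,0.0255,0.025,0,0,-0.0125,1,0.1172,0.0279,0.025,0,0,-0.0125,1,0.1166,0.0301,0.025,0,0,-0.0125,1,0.116,0.0324,0.025,0,0,-0.0125,1,0.1153,0.0347,0.025,0,0,-0.0125,1,0.1146,0.037,0.025,0,0,-0.0125,1
```

```bash
cat > plan.py <<'E'
# usage: plan.py x,y,z,yaw[,step] ... (mm, deg): turn first, then shift; prints row count and one row to repeat
import sys
from h import *
s=state();p=s["tcp_pos"]*1000;yaw=s["tool_rot"][2]
print("t",round(s["time"],2),"tcp",p.round(1),"rot",s["tool_rot"].round(2),"F",s["ft_force"].round(1),"w",round(s["width"]*1000,1),"g",round(s["grip_force"],1))
for a in sys.argv[1:]:
    a=[float(k) for k in a.split(",")];t=np.array(a[:3]);m=a[4] if len(a)>4 else 46
    dy=(a[3]-yaw+180)%360-180;n=int(np.ceil(abs(dy)/8.55-.02));yaw+=dy
    if n: print("turn",n,"x",round(-dy/90/n,4),"total",round(-dy/90,4))
    A=np.radians(yaw);c,q=np.cos(A),np.sin(A);d=t-p;p=t
    l=np.array([c*d[0]+q*d[1],q*d[0]-c*d[1],-d[2]])/300;n=max(1,int(np.ceil(np.linalg.norm(d)/m)))
    print("shift",n,"x",(l/n).round(4),"total",l.round(4))
E
python3 plan.py 400,-150,180,23.37 536,289,80,109
```

```text
t 0.1 tcp [ 257.4 -595.9  230. ] rot [-1.7986e+02  1.0000e-02  2.3370e+01] F [-0.2  0.5  0.3] w 85.4 g 0.0
shift 11 x [ 0.0933 -0.1069  0.0152] total [ 1.0258 -1.176   0.1667]
turn 10 x -0.0951 total -0.9514
shift 11 x [0.1124 0.0823 0.0303] total [1.236  0.905  0.3333]
```

Call:
arm_command(
  targets=[0.093, -0.107, 0.015, 0, 0, 0, 1, 0.093, -0.107, 0.015, 0, 0, 0, 1, 0.093, -0.107, 0.015, 0, 0, 0, 1, 0.093, -0.107, 0.015, 0, 0, 0, 1, 0.093, -0.107, 0.015, 0, 0, 0, 1, 0.093, -0.107, 0.015, 0, 0, 0, 1, 0.093, -0.107, 0.015, 0, 0, 0, 1, 0.093, -0.107, 0.015, 0, 0, 0, 1, 0.093, -0.107, 0.015, 0, 0, 0, 1, 0.093, -0.107, 0.015, 0, 0, 0, 1, 0.093, -0.107, 0.015, 0, 0, 0, 1],
)

```text
time: 1.2
tcp_pos: [0.3993, -0.1491, 0.1814]
tool_rot: [180.0, 0.0, 23.4]
ft_force: [1.7, 0.0, 0.8]
width: 0.0852
grip_force: 0.0
```

Call:
arm_command(
  targets=[0, 0, 0, 0, 0, -0.095, 1, 0, 0, 0, 0, 0, -0.095, 1, 0, 0, 0, 0, 0, -0.095, 1, 0, 0, 0, 0, 0, -0.095, 1, 0, 0, 0, 0, 0, -0.095, 1, 0, 0, 0, 0, 0, -0.095, 1, 0, 0, 0, 0, 0, -0.095, 1, 0, 0, 0, 0, 0, -0.095, 1, 0, 0, 0, 0, 0, -0.095, 1, 0, 0, 0, 0, 0, -0.095, 1],
)

```text
time: 2.2
tcp_pos: [0.399, -0.1507, 0.1814]
tool_rot: [-180.0, -0.0, 109.2]
ft_force: [1.0, 0.0, -0.2]
width: 0.0857
grip_force: 0.0
```

```bash
python3 plan.py 536,289,80,109
```

```text
t 2.2 tcp [ 399.  -150.7  181.4] rot [-1.7996e+02 -4.0000e-02  1.0922e+02] F [ 1.   0.  -0.2] w 85.7 g 0.0
turn 1 x 0.0024 total 0.0024
shift 11 x [0.1125 0.0826 0.0307] total [1.237  0.9091 0.3378]
```

Tracking is good. I'll move over the large transformer.

Call:
arm_command(
  targets=[0.1125, 0.0825, 0.0307, 0, 0, 0, 1, 0.1125, 0.0825, 0.0307, 0, 0, 0, 1, 0.1125, 0.0825, 0.0307, 0, 0, 0, 1, 0.1125, 0.0825, 0.0307, 0, 0, 0, 1, 0.1125, 0.0825, 0.0307, 0, 0, 0, 1, 0.1125, 0.0825, 0.0307, 0, 0, 0, 1, 0.1125, 0.0825, 0.0307, 0, 0, 0, 1, 0.1125, 0.0825, 0.0307, 0, 0, 0, 1, 0.1125, 0.0825, 0.0307, 0, 0, 0, 1, 0.1125, 0.0825, 0.0307, 0, 0, 0, 1, 0.1125, 0.0825, 0.0307, 0, 0, 0, 1, 0, 0, 0, 0, 0, 0, 1],
)

```text
time: 3.4
tcp_pos: [0.5353, 0.2966, 0.0793]
tool_rot: [180.0, -0.4, 109.3]
ft_force: [-1.2, 1.0, 0.3]
width: 0.0855
grip_force: 0.0
```

```bash
python3 plan.py 536,289,6,109; python3 - <<'E'
from h import *
p,d=capture("top");np.savez("t1.npz",p=p,d=d)
print(proj("top",[[.536,.289,.08],[.536,.289,.035]]))
q=p[100:230,90:260,::-1];cv2.imwrite("pics/t1.png",cv2.resize(q,None,fx=4,fy=4,interpolation=cv2.INTER_CUBIC))
p,d=capture("scene");print(proj("scene",[[.536,.289,.08],[.536,.289,.035]]))
cv2.imwrite("pics/s1.png",cv2.resize(p[190:270,110:230,::-1],None,fx=6,fy=6,interpolation=cv2.INTER_CUBIC))
E
```

```text
t 3.4 tcp [535.3 296.6  79.3] rot [179.98  -0.38 109.34] F [-1.2  1.   0.3] w 85.5 g 0.0
turn 1 x 0.0037 total 0.0037
shift 2 x [-0.0124 -0.0031  0.1222] total [-0.0247 -0.0061  0.2444]
[[148.78698646 171.34997512]
 [152.92681968 175.02180718]]
[[155.06263662 208.52917973]
 [156.79565304 222.19053817]]
```

View pics/s1.png

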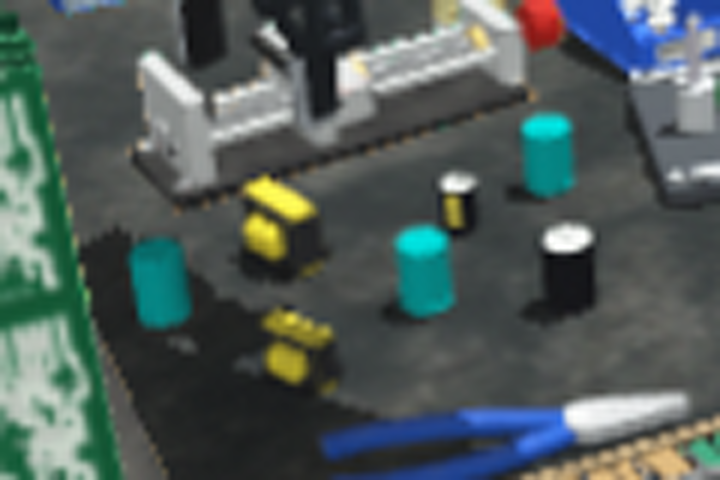

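The scene crop shows the open fingers at about (200,30) and (320,80), hovering behind and above the large transformer at (280,225). I'll check that the arm has settled.

```bash
python3 plan.py 536,289,6,109
```

```text
t 3.5 tcp [535.9 289.7  79.5] rot [-1.7988e+02 -3.0000e-02  1.0902e+02] F [-0.2 -1.5 -1. ] w 85.2 g 0.0
shift 2 x [-0.0012 -0.0002  0.1224] total [-0.0023 -0.0005  0.2449]
```

Call:
arm_command(
  targets=[0, 0, 0.0815, 0, 0, 0, 1, 0, 0, 0.0815, 0, 0, 0, 1, 0, 0, 0.0815, 0, 0, 0, 1, 0, 0, 0, 0, 0, 0, 1, 0, 0, 0, 0, 0, 0, 0.3, 0, 0, 0, 0, 0, 0, 0.3, 0, 0, 0, 0, 0, 0, 0.3, 0, 0, 0, 0, 0, 0, 0.3, 0, 0, 0, 0, 0, 0, 0.3],
  grip_force=40,
)

```text
time: 4.4
tcp_pos: [0.5385, 0.2893, 0.0091]
tool_rot: [179.8, -0.0, 108.9]
ft_force: [-0.4, -0.4, 6.2]
width: 0.0405
grip_force: 42.5
```

```bash
python3 plan.py
```

```text
t 4.4 tcp [538.5 289.3   9.1] rot [ 1.7981e+02 -1.0000e-02  1.0886e+02] F [-0.4 -0.4  6.2] w 40.5 g 42.5
```

Call:
arm_command(
  targets=[0, 0, -0.1, 0, 0, 0, 0.3, 0, 0, -0.1, 0, 0, 0, 0.3, 0, 0, 0, 0, 0, 0.09, 0.3, 0, 0, 0, 0, 0, 0.09, 0.3, 0, 0, 0, 0, 0, 0.09, 0.3, 0, 0, 0, 0, 0, 0.09, 0.3, 0, 0, 0, 0, 0, 0, 0.3],
)

```text
time: 5.1
tcp_pos: [0.5367, 0.2886, 0.0672]
tool_rot: [180.0, 0.0, 76.5]
ft_force: [-0.2, -0.2, 0.3]
width: 0.0407
grip_force: 41.9
```

```bash
python3 plan.py 525.8,-12.7,68,76.35
```

```text
t 5.1 tcp [536.7 288.6  67.2] rot [1.7999e+02 2.0000e-02 7.6510e+01] F [-0.2 -0.2  0.3] w 40.7 g 41.9
shift 7 x [-0.1406  0.0288 -0.0004] total [-0.9845  0.2017 -0.0028]
```

Call:
arm_command(
  targets=[0, 0, -0.12, 0, 0, 0, 0.3, -0.123, 0.0252, 0, 0, 0, 0, 0.3, -0.123, 0.0252, 0, 0, 0, 0, 0.3, -0.123, 0.0252, 0, 0, 0, 0, 0.3, -0.123, 0.0252, 0, 0, 0, 0, 0.3, -0.123, 0.0252, 0, 0, 0, 0, 0.3, -0.123, 0.0252, 0, 0, 0, 0, 0.3, -0.123, 0.0252, 0, 0, 0, 0, 0.3, -0.123, 0.0252, 0, 0, 0, 0, 0.3, 0, 0, 0, 0, 0, 0, 0.3, 0, 0, 0.1, 0, 0, 0, 0.3, 0, 0, 0, 0, 0, 0, 0.3],
)

```text
time: 6.3
tcp_pos: [0.5234, -0.0126, 0.0703]
tool_rot: [-179.6, 0.1, 76.6]
ft_force: [-1.2, 0.5, -0.8]
width: 0.0403
grip_force: 41.9
```

```bash
python3 plan.py 525.8,-12.7,35,76.35; python3 - <<'E'
from h import *
p,d=capture("scene");print(proj("scene",[[.5258,-.0127,.0196]]))
cv2.imwrite("pics/s2.png",cv2.resize(p[175:255,195:315,::-1],None,fx=6,fy=6,interpolation=cv2.INTER_CUBIC))
E
```

```text
t 6.3 tcp [523.4 -12.6  70.3] rot [-1.7959e+02  7.0000e-02  7.6590e+01] F [-1.2  0.5 -0.8] w 40.3 g 41.9
turn 1 x 0.0027 total 0.0027
shift 1 x [0.0015 0.008  0.1176] total [0.0015 0.008  0.1176]
[[250.351845  205.1820564]]
```

View pics/s2.png

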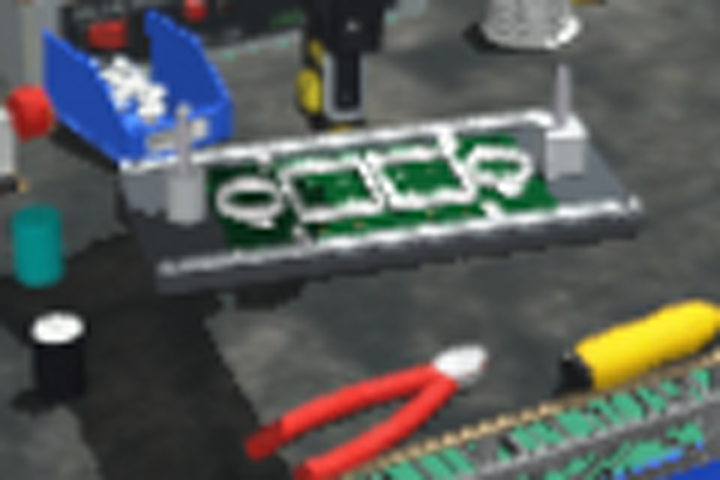

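```bash
python3 plan.py 525.8,-12.7,30,76.35
```

```text
t 6.35 tcp [524.4 -12.   71.5] rot [-1.797e+02  4.000e-02  7.662e+01] F [ 0.3 -0.1 -0.7] w 40.4 g 41.9
turn 1 x 0.003 total 0.003
shift 1 x [-0.001   0.0051  0.1384] total [-0.001   0.0051  0.1384]
```

Call:
arm_command(
  targets=[-0.001, 0.003, 0.07, 0, 0, 0.003, 0.3, 0, 0, 0.06, 0, 0, 0, 0.3, 0, 0, 0, 0, 0, 0, 0.3, 0, 0, 0, 0, 0, 0, 0.3],
)

```text
time: 6.75
tcp_pos: [0.5279, -0.0123, 0.0348]
tool_rot: [180.0, -0.0, 76.3]
ft_force: [-0.2, 0.0, -0.1]
width: 0.0404
grip_force: 41.9
```

```bash
python3 plan.py 525.8,-12.7,23,76.35
```

```text
t 6.75 tcp [527.9 -12.3  34.8] rot [ 1.7999e+02 -2.0000e-02  7.6310e+01] F [-0.2  0.  -0.1] w 40.4 g 41.9
shift 1 x [-0.0029 -0.0064  0.0393] total [-0.0029 -0.0064  0.0393]
```

Call:
arm_command(
  targets=[-0.002, -0.005, 0.02, 0, 0, 0, 0.3, 0, 0, 0.019, 0, 0, 0, 0.3, 0, 0, 0, 0, 0, 0, 0.3, 0, 0, 0, 0, 0, 0, 0.3],
)

```text
time: 7.15
tcp_pos: [0.5263, -0.0134, 0.0226]
tool_rot: [180.0, -0.0, 76.2]
ft_force: [0.4, 0.1, -0.7]
width: 0.0405
grip_force: 41.9
```

Call:
arm_command(
  targets=[0, 0, 0.002, 0, 0, 0, 0.3, 0, 0, 0, 0, 0, 0, 0.75, 0, 0, 0, 0, 0, 0, 0.75, 0, 0, 0, 0, 0, 0, 0.75, 0, 0, -0.1, 0, 0, 0, 0.75, 0, 0, -0.15, 0, 0, 0, 0.75, 0, 0, -0.1, 0, 0, 0, 0.9, 0, 0, 0, 0, 0, 0, 1],
)

```text
time: 7.95
tcp_pos: [0.5303, -0.0132, 0.1318]
tool_rot: [179.4, -0.1, 76.2]
ft_force: [0.9, -0.3, 0.7]
width: 0.0858
grip_force: 0.0
```

```bash
python3 plan.py 429.8,312.6,125,120
```

```text
t 7.95 tcp [530.3 -13.2 131.8] rot [ 1.7941e+02 -1.2000e-01  7.6190e+01] F [ 0.9 -0.3  0.7] w 85.8 g 0.0
turn 6 x -0.0811 total -0.4867
shift 8 x [0.1385 0.0316 0.0028] total [1.1078 0.2529 0.0227]
```

Call:
arm_command(
  targets=[0, 0, 0, 0, 0, -0.081, 1, 0, 0, 0, 0, 0, -0.081, 1, 0, 0, 0, 0, 0, -0.081, 1, 0, 0, 0, 0, 0, -0.081, 1, 0, 0, 0, 0, 0, -0.081, 1, 0, 0, 0, 0, 0, -0.081, 1],
)

```text
time: 8.55
tcp_pos: [0.525, -0.0134, 0.1256]
tool_rot: [-179.9, -0.1, 120.2]
ft_force: [-0.1, 0.0, 0.5]
width: 0.0852
grip_force: 0.0
```

Call:
arm_command(
  targets=[0.139, 0.0316, 0.01, 0, 0, 0, 1, 0.139, 0.0316, 0.01, 0, 0, 0, 1, 0.139, 0.0316, 0.01, 0, 0, 0, 1, 0.139, 0.0316, 0.01, 0, 0, 0, 1, 0.139, 0.0316, 0.01, 0, 0, 0, 1, 0.139, 0.0316, 0.01, 0, 0, 0, 1, 0.139, 0.0316, 0.01, 0, 0, 0, 1, 0.139, 0.0316, 0.01, 0, 0, 0, 1, 0, 0, 0, 0, 0, 0, 1, 0, 0, 0, 0, 0, 0, 1],
)

```text
time: 9.55
tcp_pos: [0.4236, 0.3146, 0.1019]
tool_rot: [-179.9, -0.0, 120.2]
ft_force: [0.8, -0.6, 0.3]
width: 0.0856
grip_force: 0.0
```

```bash
python3 - <<'E'
from h import *
p,d=capture("top");np.savez("t2.npz",p=p,d=d)
q=p[150:222,220:330,::-1];cv2.imwrite("pics/t2.png",cv2.resize(q,None,fx=6,fy=6,interpolation=cv2.INTER_CUBIC))
C=cloud("top",d);m=np.zeros(d.shape,bool);m[165:200,250:285]=1;m&=C[...,2]>.043;m&=C[...,2]<.06
T=C[m];r=cv2.minAreaRect((T[:,:2]*1000).astype(np.float32));print(len(T),T.mean(0),r)
E
python3 plan.py 429.8,312.6,6,120
```

```text
98 [ 0.5250911  -0.01249475  0.04787993] ((525.14501953125, -12.345670700073242), (17.184566497802734, 41.08359146118164), 76.09017181396484)
t 9.6 tcp [424.5 312.8 101.8] rot [-1.7987e+02  3.0000e-02  1.1998e+02] F [ 0.7 -0.   0.2] w 85.2 g 0.0
shift 3 x [-0.0031  0.0049  0.1064] total [-0.0094  0.0148  0.3193]
```

View pics/t2.png

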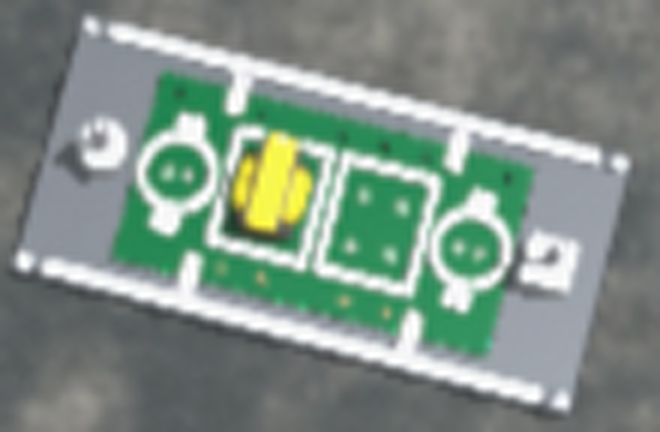

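The large transformer sits centred in the left frame at (270,185) in the crop. Now I'll grip the small one.

Call:
arm_command(
  targets=[-0.009, 0.015, 0.06, 0, 0, 0, 0.8, 0, 0, 0.13, 0, 0, 0, 0.8, 0, 0, 0.129, 0, 0, 0, 0.8, 0, 0, 0, 0, 0, 0, 0.8, 0, 0, 0, 0, 0, 0, 0.2, 0, 0, 0, 0, 0, 0, 0.2, 0, 0, 0, 0, 0, 0, 0.2, 0, 0, 0, 0, 0, 0, 0.2, 0, 0, 0, 0, 0, 0, 0.2],
)

```text
time: 10.5
tcp_pos: [0.4324, 0.3146, 0.0095]
tool_rot: [179.7, 0.0, 119.9]
ft_force: [-0.6, -0.4, 7.4]
width: 0.0324
grip_force: 41.0
```

Call:
arm_command(
  targets=[0, 0, -0.1, 0, 0, 0, 0.2, 0, 0, -0.13, 0, 0, 0, 0.2, 0, 0, -0.12, 0, 0, 0.081, 0.2, 0, 0, 0, 0, 0, 0.081, 0.2, 0, 0, 0, 0, 0, 0.081, 0.2, 0, 0, 0, 0, 0, 0.081, 0.2, 0, 0, 0, 0, 0, 0.081, 0.2, 0, 0, 0, 0, 0, 0.081, 0.2, 0, 0, 0, 0, 0, 0, 0.2],
)

```text
time: 11.4
tcp_pos: [0.4303, 0.3135, 0.1126]
tool_rot: [180.0, -0.0, 76.2]
ft_force: [-0.6, -0.9, -0.9]
width: 0.0327
grip_force: 40.2
```

```bash
python3 plan.py 514,-61.2,110,76.35 514,-61.2,35,76.35
```

```text
t 11.4 tcp [430.3 313.5 112.6] rot [ 1.7996e+02 -1.0000e-02  7.6230e+01] F [-0.6 -0.9 -0.9] w 32.7 g 40.2
shift 9 x [-0.1275  0.0629  0.001 ] total [-1.1479  0.5659  0.0086]
shift 2 x [0.    0.    0.125] total [0.   0.   0.25]
```

Call:
arm_command(
  targets=[-0.1275, 0.063, 0, 0, 0, 0, 0.2, -0.1275, 0.063, 0, 0, 0, 0, 0.2, -0.1275, 0.063, 0, 0, 0, 0, 0.2, -0.1275, 0.063, 0, 0, 0, 0, 0.2, -0.1275, 0.063, 0, 0, 0, 0, 0.2, -0.1275, 0.063, 0, 0, 0, 0, 0.2, -0.1275, 0.063, 0, 0, 0, 0, 0.2, -0.1275, 0.063, 0, 0, 0, 0, 0.2, -0.1275, 0.063, 0, 0, 0, 0, 0.2, 0, 0, 0, 0, 0, 0, 0.2, 0, 0, 0, 0, 0, 0, 0.2],
)

```text
time: 12.5
tcp_pos: [0.5135, -0.0629, 0.1122]
tool_rot: [180.0, -0.0, 76.1]
ft_force: [-0.2, 0.7, -1.2]
width: 0.0329
grip_force: 40.2
```

```bash
python3 plan.py 514,-61.2,35,76.35
```

```text
t 12.5 tcp [513.5 -62.9 112.2] rot [ 1.7999e+02 -1.0000e-02  7.6110e+01] F [-0.2  0.7 -1.2] w 32.9 g 40.2
turn 1 x -0.0026 total -0.0026
shift 2 x [2.900e-03 1.000e-04 1.287e-01] total [5.900e-03 2.000e-04 2.575e-01]
```

Call:
arm_command(
  targets=[0.005, 0, 0.1, 0, 0, -0.002, 0.2, 0, 0, 0.1, 0, 0, 0, 0.2, 0, 0, 0.057, 0, 0, 0, 0.2, 0, 0, 0, 0, 0, 0, 0.2, 0, 0, 0, 0, 0, 0, 0.2],
)

```text
time: 13.0
tcp_pos: [0.5138, -0.0581, 0.0352]
tool_rot: [-180.0, -0.1, 76.6]
ft_force: [0.4, 0.3, 0.9]
width: 0.0326
grip_force: 40.2
```

```bash
python3 plan.py 514,-61.2,23,76.35
```

```text
t 13.0 tcp [513.8 -58.1  35.2] rot [-1.7997e+02 -5.0000e-02  7.6580e+01] F [0.4 0.3 0.9] w 32.6 g 40.2
turn 1 x 0.0026 total 0.0026
shift 1 x [-0.0098  0.003   0.0407] total [-0.0098  0.003   0.0407]
```

Call:
arm_command(
  targets=[0, 0, 0, 0, 0, 0, 0.2, 0, 0, 0, 0, 0, 0, 0.2],
)

```text
time: 13.2
tcp_pos: [0.5152, -0.0596, 0.0365]
tool_rot: [179.8, -0.0, 76.4]
ft_force: [0.5, -0.1, -0.4]
width: 0.0328
grip_force: 40.2
```

```bash
python3 plan.py 514,-61.2,23,76.35
```

```text
t 13.2 tcp [515.2 -59.6  36.5] rot [ 1.7983e+02 -3.0000e-02  7.6430e+01] F [ 0.5 -0.1 -0.4] w 32.8 g 40.2
shift 1 x [-0.0061 -0.0028  0.045 ] total [-0.0061 -0.0028  0.045 ]
```

Call:
arm_command(
  targets=[-0.005, -0.002, 0.02, 0, 0, 0, 0.2, 0, 0, 0.022, 0, 0, 0, 0.2, 0, 0, 0, 0, 0, 0, 0.2, 0, 0, 0, 0, 0, 0, 0.2],
)

```text
time: 13.6
tcp_pos: [0.5135, -0.0618, 0.0228]
tool_rot: [179.9, 0.0, 76.4]
ft_force: [-1.2, 0.1, 4.7]
width: 0.033
grip_force: 41.1
```

Call:
arm_command(
  targets=[0, 0, 0, 0, 0, 0, 0.65, 0, 0, 0, 0, 0, 0, 0.65, 0, 0, 0, 0, 0, 0, 0.65, 0, 0, -0.1, 0, 0, 0, 0.65, 0, 0, -0.15, 0, 0, 0, 0.65, 0, 0, -0.06, 0, 0, 0, 0.65, 0, 0, 0, 0, 0, 0, 0.65, 0, 0, 0, 0, 0, 0, 0.65],
)

```text
time: 14.4
tcp_pos: [0.5127, -0.0613, 0.1153]
tool_rot: [180.0, 0.0, 76.4]
ft_force: [-0.9, 0.3, -0.9]
width: 0.056
grip_force: 0.0
```

```bash
python3 plan.py 432,181.7,110,76.35
```

```text
t 14.4 tcp [512.7 -61.3 115.3] rot [1.800e+02 1.000e-02 7.638e+01] F [-0.9  0.3 -0.9] w 56.0 g 0.0
shift 6 x [ 0.1206 -0.0754  0.0029] total [ 0.7237 -0.4525  0.0177]
```

Call:
arm_command(
  targets=[0.1206, -0.0754, 0, 0, 0, 0, 0.65, 0.1206, -0.0754, 0, 0, 0, 0, 0.65, 0.1206, -0.0754, 0, 0, 0, 0, 0.65, 0.1206, -0.0754, 0, 0, 0, 0, 0.65, 0.1206, -0.0754, 0, 0, 0, 0, 0.65, 0.1206, -0.0754, 0, 0, 0, 0, 0.65, 0, 0, 0.08, 0, 0, 0, 0.65, 0, 0, 0.08, 0, 0, 0, 0.65, 0, 0, 0, 0, 0, 0, 0.65, 0, 0, 0, 0, 0, 0, 0.65],
)

```text
time: 15.4
tcp_pos: [0.4306, 0.1809, 0.066]
tool_rot: [-179.8, 0.1, 76.4]
ft_force: [0.0, 0.3, -0.3]
width: 0.0556
grip_force: 0.0
```

```bash
python3 - <<'E'
from h import *
p,d=capture("top")
C=cloud("top",d);m=np.zeros(d.shape,bool);m[172:203,270:296]=1;m&=C[...,2]>.036;m&=C[...,2]<.06
T=C[m];r=cv2.minAreaRect((T[:,:2]*1000).astype(np.float32));print(len(T),T.mean(0),r)
E
python3 plan.py 432,181.7,7,76.35
```

```text
70 [ 0.51298332 -0.05998934  0.04084235] ((513.7089233398438, -48.021121978759766), (45.04146957397461, 33.48507308959961), 86.70060729980469)
t 15.45 tcp [431.8 181.3  67. ] rot [-1.7992e+02  4.0000e-02  7.6340e+01] F [1.5 1.1 0.3] w 55.6 g 0.0
shift 2 x [0.0008 0.0002 0.1001] total [0.0016 0.0004 0.2001]
```

Call:
arm_command(
  targets=[0.001, 0, 0.1, 0, 0, 0, 0.65, 0, 0, 0.1, 0, 0, 0, 0.65, 0, 0, 0, 0, 0, 0, 0.65, 0, 0, 0, 0, 0, 0, 0.15, 0, 0, 0, 0, 0, 0, 0.15, 0, 0, 0, 0, 0, 0, 0.15, 0, 0, 0, 0, 0, 0, 0.15, 0, 0, 0, 0, 0, 0, 0.15],
)

```text
time: 16.25
tcp_pos: [0.4342, 0.1827, 0.0093]
tool_rot: [179.8, -0.1, 76.4]
ft_force: [0.0, -0.4, 6.3]
width: 0.0238
grip_force: 39.6
```

Call:
arm_command(
  targets=[0, 0, -0.1, 0, 0, 0, 0.15, 0, 0, -0.15, 0, 0, 0, 0.15, 0, 0, -0.12, 0, 0, 0, 0.15, 0, 0, 0, 0, 0, 0, 0.15, 0, 0, 0, 0, 0, 0, 0.15],
)

```text
time: 16.75
tcp_pos: [0.4332, 0.1821, 0.1198]
tool_rot: [179.8, -0.1, 76.4]
ft_force: [-0.5, -0.2, -0.2]
width: 0.024
grip_force: 39.3
```

```bash
python3 plan.py 535.9,30.2,120,76.35
```

```text
t 16.75 tcp [433.2 182.1 119.8] rot [ 1.7982e+02 -7.0000e-02  7.6370e+01] F [-0.5 -0.2 -0.2] w 24.0 g 39.3
shift 4 x [-1.028e-01  1.131e-01 -1.000e-04] total [-0.4113  0.4523 -0.0005]
```

Call:
arm_command(
  targets=[-0.1028, 0.1131, 0, 0, 0, 0, 0.15, -0.1028, 0.1131, 0, 0, 0, 0, 0.15, -0.1028, 0.1131, 0, 0, 0, 0, 0.15, -0.1028, 0.1131, 0, 0, 0, 0, 0.15, 0, 0, 0, 0, 0, 0, 0.15, 0, 0, 0.1, 0, 0, 0, 0.15, 0, 0, 0.1, 0, 0, 0, 0.15, 0, 0, 0.08, 0, 0, 0, 0.15, 0, 0, 0, 0, 0, 0, 0.15, 0, 0, 0, 0, 0, 0, 0.15, 0, 0, 0, 0, 0, 0, 0.15],
)

```text
time: 17.85
tcp_pos: [0.5352, 0.0305, 0.035]
tool_rot: [180.0, -0.0, 76.4]
ft_force: [-0.0, 0.9, 0.2]
width: 0.024
grip_force: 40.8
```

```bash
python3 plan.py 535.9,30.2,23,76.35
```

```text
t 17.85 tcp [535.2  30.5  35. ] rot [ 1.7998e+02 -1.0000e-02  7.6400e+01] F [-0.   0.9  0.2] w 24.0 g 40.8
shift 1 x [-0.0003  0.0025  0.04  ] total [-0.0003  0.0025  0.04  ]
```

Call:
arm_command(
  targets=[0, 0.002, 0.02, 0, 0, 0, 0.15, 0, 0, 0.02, 0, 0, 0, 0.15, 0, 0, 0, 0, 0, 0, 0.15, 0, 0, 0, 0, 0, 0, 0.15],
)

```text
time: 18.25
tcp_pos: [0.5355, 0.0299, 0.0224]
tool_rot: [-180.0, 0.0, 76.4]
ft_force: [-0.6, 0.2, 0.6]
width: 0.0239
grip_force: 40.9
```

Call:
arm_command(
  targets=[0, 0, 0.001, 0, 0, 0, 0.15, 0, 0, 0, 0, 0, 0, 0.5, 0, 0, 0, 0, 0, 0, 0.5, 0, 0, 0, 0, 0, 0, 0.5, 0, 0, -0.1, 0, 0, 0, 0.5, 0, 0, -0.12, 0, 0, 0, 0.5, 0, 0, -0.1, 0, 0, 0, 0.5, 0, 0, 0, 0, 0, 0, 0.5, 0, 0, 0, 0, 0, 0, 0.5],
)

```text
time: 19.15
tcp_pos: [0.5363, 0.0299, 0.119]
tool_rot: [179.9, -0.0, 76.4]
ft_force: [0.3, -0.6, -0.9]
width: 0.043
grip_force: 0.0
```

```bash
python3 plan.py 523.5,203.5,115,76.35
```

```text
t 19.15 tcp [536.3  29.9 119. ] rot [ 1.7989e+02 -2.0000e-02  7.6370e+01] F [ 0.3 -0.6 -0.9] w 43.0 g 0.0
shift 4 x [ 0.138  -0.0445  0.0033] total [ 0.5521 -0.1779  0.0132]
```

Call:
arm_command(
  targets=[0.138, -0.0445, 0, 0, 0, 0, 0.5, 0.138, -0.0445, 0, 0, 0, 0, 0.5, 0.138, -0.0445, 0, 0, 0, 0, 0.5, 0.138, -0.0445, 0, 0, 0, 0, 0.5, 0, 0, 0.1, 0, 0, 0, 0.5, 0, 0, 0.08, 0, 0, 0, 0.5, 0, 0, 0, 0, 0, 0, 0.5, 0, 0, 0, 0, 0, 0, 0.5],
)

```text
time: 19.95
tcp_pos: [0.5213, 0.2027, 0.0626]
tool_rot: [-179.8, 0.1, 76.4]
ft_force: [-0.1, -0.6, 0.6]
width: 0.0428
grip_force: 0.0
```

```bash
python3 - <<'E'
from h import *
p,d=capture("top")
q=p[150:222,220:330,::-1];cv2.imwrite("pics/t3.png",cv2.resize(q,None,fx=6,fy=6,interpolation=cv2.INTER_CUBIC))
E
python3 plan.py 523.5,203.5,7,76.35
```

```text
t 20.0 tcp [522.6 203.1  63.9] rot [-1.7996e+02  3.0000e-02  7.6340e+01] F [0.9 0.8 0. ] w 42.9 g 0.0
shift 2 x [0.0011 0.0012 0.0948] total [0.0021 0.0025 0.1896]
```

View pics/t3.png

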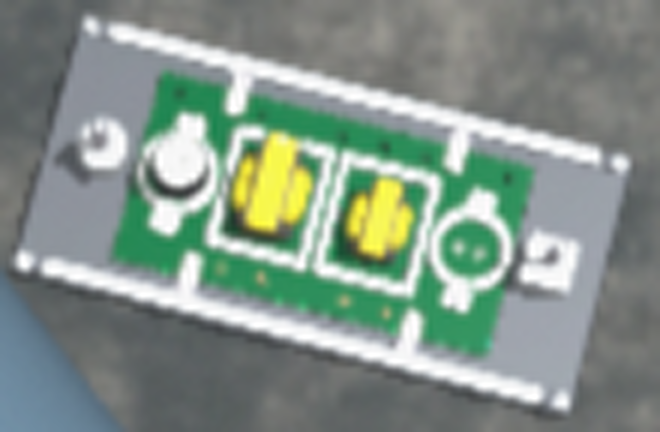

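The large can stands in the left ring at (178,165), and both transformers are in their frames. Now the small can.

Call:
arm_command(
  targets=[0.002, 0.002, 0.095, 0, 0, 0, 0.5, 0, 0, 0.094, 0, 0, 0, 0.5, 0, 0, 0, 0, 0, 0, 0.5, 0, 0, 0, 0, 0, 0, 0.08, 0, 0, 0, 0, 0, 0, 0.08, 0, 0, 0, 0, 0, 0, 0.08, 0, 0, 0, 0, 0, 0, 0.08, 0, 0, 0, 0, 0, 0, 0.08],
)

```text
time: 20.8
tcp_pos: [0.5253, 0.2046, 0.0094]
tool_rot: [179.8, -0.1, 76.4]
ft_force: [0.2, -0.2, 7.3]
width: 0.0163
grip_force: 39.5
```

Call:
arm_command(
  targets=[0, 0, -0.1, 0, 0, 0, 0.08, 0, 0, -0.15, 0, 0, 0, 0.08, 0, 0, -0.12, 0, 0, 0, 0.08, 0, 0, 0, 0, 0, 0, 0.08, 0, 0, 0, 0, 0, 0, 0.08],
)

```text
time: 21.3
tcp_pos: [0.5243, 0.2042, 0.1198]
tool_rot: [179.9, -0.1, 76.4]
ft_force: [-0.3, -0.5, -1.1]
width: 0.0167
grip_force: 39.2
```

```bash
python3 plan.py 503.4,-103.7,118,76.35
```

```text
t 21.3 tcp [524.3 204.2 119.8] rot [ 1.7985e+02 -7.0000e-02  7.6380e+01] F [-0.3 -0.5 -1.1] w 16.7 g 39.2
shift 7 x [-0.1448  0.0249  0.0008] total [-1.0136  0.1746  0.0059]
```

Call:
arm_command(
  targets=[-0.1448, 0.0249, 0, 0, 0, 0, 0.08, -0.1448, 0.0249, 0, 0, 0, 0, 0.08, -0.1448, 0.0249, 0, 0, 0, 0, 0.08, -0.1448, 0.0249, 0, 0, 0, 0, 0.08, -0.1448, 0.0249, 0, 0, 0, 0, 0.08, -0.1448, 0.0249, 0, 0, 0, 0, 0.08, -0.1448, 0.0249, 0, 0, 0, 0, 0.08, 0, 0, 0, 0, 0, 0, 0.08, 0, 0, 0.1, 0, 0, 0, 0.08, 0, 0, 0.1, 0, 0, 0, 0.08, 0, 0, 0.08, 0, 0, 0, 0.08, 0, 0, 0, 0, 0, 0, 0.08],
)

```text
time: 22.5
tcp_pos: [0.4979, -0.1028, 0.0297]
tool_rot: [-179.4, 0.0, 76.4]
ft_force: [-0.3, -0.5, -0.0]
width: 0.0165
grip_force: 39.4
```

Call:
arm_command(
  targets=[0, 0, 0, 0, 0, 0, 0.08, 0, 0, 0, 0, 0, 0, 0.08],
)

```text
time: 22.7
tcp_pos: [0.5033, -0.1037, 0.0352]
tool_rot: [179.9, -0.0, 76.4]
ft_force: [0.5, -0.3, 0.1]
width: 0.0158
grip_force: 39.4
```

```bash
python3 plan.py 503.4,-103.7,23,76.35
```

```text
t 22.7 tcp [ 503.3 -103.7   35.2] rot [ 1.7994e+02 -1.0000e-02  7.6400e+01] F [ 0.5 -0.3  0.1] w 15.8 g 39.4
shift 1 x [0.0001 0.0002 0.0405] total [0.0001 0.0002 0.0405]
```

Call:
arm_command(
  targets=[0, 0, 0.02, 0, 0, 0, 0.08, 0, 0, 0.021, 0, 0, 0, 0.08, 0, 0, 0, 0, 0, 0, 0.08, 0, 0, 0, 0, 0, 0, 0.08, 0, 0, 0, 0, 0, 0, 0.45, 0, 0, 0, 0, 0, 0, 0.45, 0, 0, 0, 0, 0, 0, 0.45, 0, 0, -0.1, 0, 0, 0, 0.45, 0, 0, -0.12, 0, 0, 0, 0.45, 0, 0, -0.15, 0, 0, 0, 0.45, 0, 0, 0, 0, 0, 0, 0.45, 0, 0, 0, 0, 0, 0, 0.45],
)

```text
time: 23.9
tcp_pos: [0.5036, -0.1042, 0.1343]
tool_rot: [179.8, 0.0, 76.4]
ft_force: [-0.1, 0.5, -0.7]
width: 0.0383
grip_force: 0.0
```

```bash
python3 - <<'E'
from h import *
C=None;D=np.load("top0.npz");p,d=D["p"],D["d"]
C=cloud("top",d);Z=C[...,2]
m=np.zeros(d.shape,bool);m[150:236,375:418]=1
blk=m&(Z>.046)&(Z<.07);T=C[blk];r=cv2.minAreaRect((T[:,:2]*1000).astype(np.float32));print("block",len(T),T.mean(0).round(4),r)
S=8;x0,y0=375,145
q=cv2.resize(p[y0:240,x0:425],None,fx=S,fy=S,interpolation=cv2.INTER_CUBIC)
w=(q.min(2)>150).astype(np.uint8)
c,h=cv2.findContours(w,cv2.RETR_CCOMP,cv2.CHAIN_APPROX_NONE)
for k,hh in zip(c,h[0]):
    a=cv2.contourArea(k)/S/S
    if a>3:
        M=cv2.moments(k);uv=np.array([M["m10"],M["m01"]])/M["m00"]
        f=lambda v:(np.asarray(v,float)+.5)/S-.5+[x0,y0]
        P=onplane("top",f(k.reshape(-1,2)),.032)[:,:2]*1000;r=cv2.minAreaRect(P.astype(np.float32))
        print("hole" if hh[3]>=0 else "white",f(uv).round(1),round(a,1),(onplane("top",f(uv),.032)[0,:2]*1000).round(1),np.round(r[0],1),np.round(r[1],1),round(r[2],1))
cv2.imwrite("pics/bar.png",q[...,::-1][::1,::1][:600])
E
python3 plan.py 503.5,-374.5,120,160.9
```

```text
block 188 [ 0.5022 -0.3746  0.0552] ((503.59222412109375, -375.8098449707031), (19.95367431640625, 64.41389465332031), 71.11381530761719)
white [418.  237.2] 6.5 [ 383.5 -423.6] [ 383.9 -423.8] [12.6  5.7] 1.2
white [418.  227.4] 3.6 [ 409.6 -424.5] [ 409.6 -424.5] [4.3 8. ] 87.9
white [417.  212.2] 43.1 [ 450.6 -423.4] [ 453.5 -423.8] [ 7.1 69.1] 88.9
white [391.1 217.4] 336.3 [ 435.1 -353.3] [ 437.5 -354.2] [29.9 96.6] 70.2
hole [387.4 228. ] 12.4 [ 406.4 -342.7] [ 406.4 -342.8] [10.4 10.7] 44.9
hole [390.6 215.8] 5.6 [ 439.3 -352. ] [ 439.3 -351.7] [9.2 5.9] 10.4
white [399.9 198.2] 10.6 [ 487.8 -378.5] [ 487.8 -378.2] [10.3  9.9] 45.1
white [421.8 217.3] 99.9 [ 437.  -435.7] [ 439.6 -436.9] [ 12.  123.9] 87.7
white [423.5 190.2] 5.7 [ 511.1 -443. ] [ 512.  -442.9] [ 5.4 11.4] 87.8
white [423.2 184.5] 4.4 [ 526.9 -442.9] [ 526.  -442.2] [6.3 9.6] 59.7
white [415.8 175.2] 38.2 [ 552.2 -423.6] [ 549.9 -423.9] [59.1  7.2] 0.6
white [409.6 166.5] 396.8 [ 576.  -407.5] [ 568.3 -416.2] [61.4 96.3] 72.3
hole [411.  157.1] 10.4 [ 602.6 -412.1] [ 602.7 -412. ] [10.  10.1] 45.4
t 23.9 tcp [ 503.6 -104.2  134.3] rot [1.7983e+02 1.0000e-02 7.6370e+01] F [-0.1  0.5 -0.7] w 38.3 g 0.0
turn 10 x -0.0939 total -0.9392
shift 6 x [-0.0491 -0.1419  0.008 ] total [-0.2946 -0.8516  0.0477]
```

View pics/bar.png

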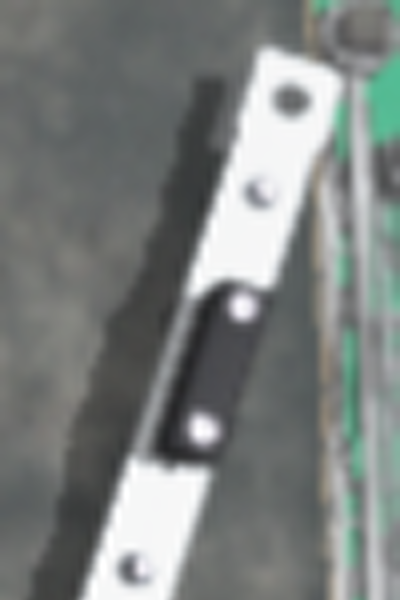

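Call:
arm_command(
  targets=[0, 0, 0, 0, 0, -0.0936, 0.7, 0, 0, 0, 0, 0, -0.0936, 0.7, 0, 0, 0, 0, 0, -0.0936, 0.7, 0, 0, 0, 0, 0, -0.0936, 0.7, 0, 0, 0, 0, 0, -0.0936, 0.7, 0, 0, 0, 0, 0, -0.0936, 0.7, 0, 0, 0, 0, 0, -0.0936, 0.7, 0, 0, 0, 0, 0, -0.0936, 0.7, 0, 0, 0, 0, 0, -0.0936, 0.7, 0, 0, 0, 0, 0, -0.0936, 0.7],
)

```text
time: 24.9
tcp_pos: [0.5007, -0.1036, 0.1308]
tool_rot: [-180.0, -0.3, 161.0]
ft_force: [0.3, -0.5, 0.9]
width: 0.0599
grip_force: 0.0
```

```bash
python3 plan.py 504.3,-376.8,100,160.6
```

```text
t 24.9 tcp [ 500.7 -103.6  130.8] rot [-179.99   -0.27  160.98] F [ 0.3 -0.5  0.9] w 59.9 g 0.0
turn 1 x 0.0042 total 0.0042
shift 6 x [-0.0523 -0.1425  0.0171] total [-0.3138 -0.8551  0.1026]
```

Call:
arm_command(
  targets=[-0.05, -0.142, 0.017, 0, 0, 0, 0.7, -0.05, -0.142, 0.017, 0, 0, 0, 0.7, -0.05, -0.142, 0.017, 0, 0, 0, 0.7, -0.05, -0.142, 0.017, 0, 0, 0, 0.7, -0.05, -0.142, 0.017, 0, 0, 0, 0.7, -0.05, -0.142, 0.017, 0, 0, 0, 0.7, 0, 0, 0, 0, 0, 0, 0.7, 0, 0, 0, 0, 0, 0, 0.7, 0, 0, 0, 0, 0, 0, 0.7],
)

```text
time: 25.8
tcp_pos: [0.5024, -0.3723, 0.1008]
tool_rot: [179.9, -0.2, 160.7]
ft_force: [1.1, 0.4, -0.4]
width: 0.0596
grip_force: 0.0
```

```bash
python3 plan.py 504.3,-376.8,36,160.6
```

```text
t 25.8 tcp [ 502.4 -372.3  100.8] rot [ 1.7986e+02 -1.7000e-01  1.6073e+02] F [ 1.1  0.4 -0.4] w 59.6 g 0.0
shift 2 x [-0.0055 -0.0061  0.108 ] total [-0.0111 -0.0121  0.216 ]
```

Call:
arm_command(
  targets=[-0.011, -0.012, 0.05, 0, 0, 0, 0.7, 0, 0, 0.06, 0, 0, 0, 0.7, 0, 0, 0.05, 0, 0, 0, 0.7, 0, 0, 0, 0, 0, 0, 0.7, 0, 0, 0, 0, 0, 0, 0.7, 0, 0, 0, 0, 0, 0, 0.7],
)

```text
time: 26.4
tcp_pos: [0.5052, -0.3795, 0.0549]
tool_rot: [-180.0, 0.1, 160.6]
ft_force: [-0.2, -0.4, -0.2]
width: 0.0593
grip_force: 0.0
```

```bash
python3 plan.py 504.3,-376.8,36,160.6
```

```text
t 26.4 tcp [ 505.2 -379.5   54.9] rot [-1.7999e+02  5.0000e-02  1.6063e+02] F [-0.2 -0.4 -0.2] w 59.3 g 0.0
shift 1 x [0.0058 0.0075 0.0631] total [0.0058 0.0075 0.0631]
```

Call:
arm_command(
  targets=[0.004, 0.005, 0.03, 0, 0, 0, 0.7, 0, 0, 0.03, 0, 0, 0, 0.7, 0, 0, 0, 0, 0, 0, 0.7, 0, 0, 0, 0, 0, 0, 0.7, 0, 0, 0, 0, 0, 0, 0.7],
)

```text
time: 26.9
tcp_pos: [0.5042, -0.3777, 0.0366]
tool_rot: [-180.0, 0.0, 160.6]
ft_force: [-0.5, -0.7, 0.8]
width: 0.0596
grip_force: 0.0
```

```bash
python3 plan.py 504.3,-376.8,36,160.6
```

```text
t 26.9 tcp [ 504.2 -377.7   36.6] rot [-1.8000e+02  2.0000e-02  1.6062e+02] F [-0.5 -0.7  0.8] w 59.6 g 0.0
shift 1 x [0.0008 0.0029 0.0021] total [0.0008 0.0029 0.0021]
```

Close on the grip block with 90 N.

Call:
arm_command(
  targets=[0, 0.002, 0.003, 0, 0, 0, 0.05, 0, 0, 0, 0, 0, 0, 0.05, 0, 0, 0, 0, 0, 0, 0.05, 0, 0, 0, 0, 0, 0, 0.05, 0, 0, 0, 0, 0, 0, 0.05, 0, 0, 0, 0, 0, 0, 0.05, 0, 0, 0, 0, 0, 0, 0.05],
  grip_force=90,
)

```text
time: 27.6
tcp_pos: [0.5045, -0.377, 0.0361]
tool_rot: [180.0, 0.0, 160.6]
ft_force: [-2.2, 0.9, 3.6]
width: 0.018
grip_force: 89.9
```

Call:
arm_command(
  targets=[0, 0, -0.05, 0, 0, 0, 0.05, 0, 0, -0.1, 0, 0, 0, 0.05, 0, 0, -0.1, 0, 0, 0, 0.05, 0, 0, -0.08, 0, 0, 0, 0.05, 0, 0, 0, 0, 0, 0, 0.05, 0, 0, 0, 0, 0, 0, 0.05],
)

```text
time: 28.2
tcp_pos: [0.5037, -0.377, 0.1343]
tool_rot: [-180.0, -0.0, 160.6]
ft_force: [-0.3, 0.1, -3.5]
width: 0.018
grip_force: 89.1
```

```bash
python3 plan.py 480,-230,135,160.6 519.7,-36.8,135,76.35
```

```text
t 28.2 tcp [ 503.7 -377.   134.3] rot [-1.7999e+02 -2.0000e-02  1.6060e+02] F [-0.3  0.1 -3.5] w 18.0 g 89.1
shift 4 x [ 0.0593  0.109  -0.0006] total [ 0.2373  0.4361 -0.0025]
turn 10 x 0.0936 total 0.9361
shift 5 x [ 0.1314 -0.0047 -0.    ] total [ 0.657  -0.0234 -0.    ]
```

Call:
arm_command(
  targets=[0.04, 0.073, 0, 0, 0, 0, 0.05, 0.04, 0.073, 0, 0, 0, 0, 0.05, 0.04, 0.073, 0, 0, 0, 0, 0.05, 0.04, 0.073, 0, 0, 0, 0, 0.05, 0.04, 0.073, 0, 0, 0, 0, 0.05, 0.04, 0.073, 0, 0, 0, 0, 0.05],
)

```text
time: 28.8
tcp_pos: [0.4774, -0.2274, 0.1319]
tool_rot: [180.0, -0.3, 160.6]
ft_force: [0.4, 0.9, -2.8]
width: 0.0179
grip_force: 89.0
```

Call:
arm_command(
  targets=[0, 0, 0, 0, 0, 0.078, 0.05, 0, 0, 0, 0, 0, 0.078, 0.05, 0, 0, 0, 0, 0, 0.078, 0.05, 0, 0, 0, 0, 0, 0.078, 0.05, 0, 0, 0, 0, 0, 0.078, 0.05, 0, 0, 0, 0, 0, 0.078, 0.05, 0, 0, 0, 0, 0, 0.078, 0.05, 0, 0, 0, 0, 0, 0.078, 0.05, 0, 0, 0, 0, 0, 0.078, 0.05, 0, 0, 0, 0, 0, 0.078, 0.05, 0, 0, 0, 0, 0, 0.078, 0.05, 0, 0, 0, 0, 0, 0.078, 0.05],
)

```text
time: 30.0
tcp_pos: [0.4776, -0.2284, 0.1319]
tool_rot: [-179.7, -0.1, 76.1]
ft_force: [0.1, -0.5, -3.2]
width: 0.018
grip_force: 89.1
```

```bash
python3 plan.py 519.7,-36.8,135,76.35
```

```text
t 30.0 tcp [ 477.6 -228.4  131.9] rot [-1.7969e+02 -5.0000e-02  7.6090e+01] F [ 0.1 -0.5 -3.2] w 18.0 g 89.1
turn 1 x -0.0029 total -0.0029
shift 5 x [ 0.1307 -0.0029 -0.0021] total [ 0.6536 -0.0145 -0.0104]
```

Call:
arm_command(
  targets=[0.109, -0.0024, -0.002, 0, 0, 0, 0.05, 0.109, -0.0024, -0.002, 0, 0, 0, 0.05, 0.109, -0.0024, -0.002, 0, 0, 0, 0.05, 0.109, -0.0024, -0.002, 0, 0, 0, 0.05, 0.109, -0.0024, -0.002, 0, 0, 0, 0.05, 0.109, -0.0024, -0.002, 0, 0, 0, 0.05, 0, 0, 0, 0, 0, 0, 0.05, 0, 0, 0, 0, 0, 0, 0.05, 0, 0, 0, 0, 0, 0, 0.05, 0, 0, 0, 0, 0, 0, 0.05],
)

```text
time: 31.0
tcp_pos: [0.5209, -0.0393, 0.1372]
tool_rot: [-179.9, 0.1, 76.2]
ft_force: [-0.7, 1.0, -3.3]
width: 0.018
grip_force: 89.1
```

```bash
python3 plan.py 519.7,-36.8,115,76.35; python3 - <<'E'
from h import *
p,d=capture("top");np.savez("t4.npz",p=p,d=d)
q=p[140:222,215:335,::-1];a=cv2.resize(q,None,fx=6,fy=6,interpolation=cv2.INTER_CUBIC)
ps,_=capture("scene");b=cv2.resize(ps[165:235,195:315,::-1],None,fx=6,fy=6,interpolation=cv2.INTER_CUBIC)
np.savez("s4.npz",p=ps)
cv2.imwrite("pics/t4.png",cv2.resize(np.vstack([a,b]),None,fx=.65,fy=.65,interpolation=cv2.INTER_AREA))
E
```

```text
t 31.0 tcp [520.9 -39.3 137.2] rot [-1.7988e+02  6.0000e-02  7.6220e+01] F [-0.7  1.  -3.3] w 18.0 g 89.1
shift 1 x [ 0.0071 -0.0058  0.0739] total [ 0.0071 -0.0058  0.0739]
```

View pics/t4.png

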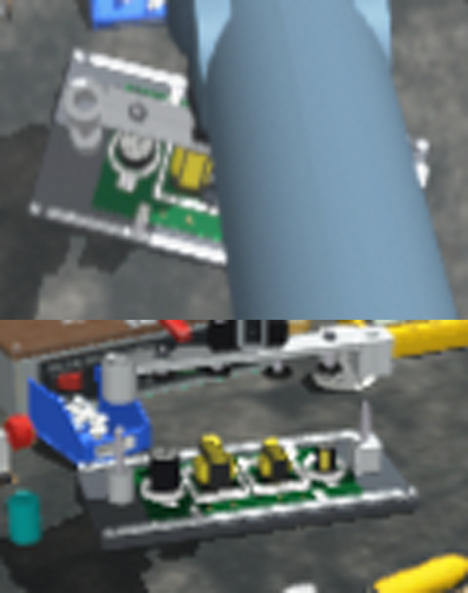

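The top panel shows the bar's round hole at about (85,99), roughly (236.8,165.4) px, and the bar level over the row. I'll check the grasp offset from that hole.

```bash
python3 - <<'E'
from h import *
p=np.load("t4.npz")["p"].astype(np.uint8)
np.set_printoptions(linewidth=200)
print(p[158:173,228:246].mean(2).astype(int))
st=state();t=st["tcp_pos"];A=np.radians(st["tool_rot"][2]);u=np.array([np.cos(A),np.sin(A)])
print(t,st["tool_rot"],"expected hole px",proj("top",[*(t[:2]+.104*u),t[2]-.004]))
w=onplane("top",[[236.8,165.4]],t[2]-.004)[0];print((w[:2]-t[:2]-.104*u)*1000,(w[:2]*1000).round(1))
E
```

```text
[[ 95  95  90  78 114 142 143 143 144 144 143 142 142 142 145 151 149 159]
 [ 93  96  93  84 132 145 151 156 161 156 153 145 143 144 143 143 141 143]
 [ 94  97  96  94 143 173 203 215 215 178 168 151 146 143 143 143 143 143]
 [ 94  95  92 108 149 194 226 233 230 183 170 162 154 145 144 150 143 138]
 [ 93  90  82 125 151 171 180 178 173 163 167 171 167 151 147 162 153 144]
 [ 90  81  84 139 164 168 153 138 124 126 145 168 173 160 154 169 170 169]
 [ 86  68  94 146 168 165 130 119 118 119 124 151 170 168 165 170 171 171]
 [ 87  72 116 154 168 162 122 121 126 127 125 137 169 170 172 171 171 171]
 [ 88  81 133 155 169 163 132 135 141 142 141 148 170 169 169 170 171 171]
 [ 84  89 138 149 169 169 157 150 147 150 156 168 176 172 170 170 170 171]
 [ 75 103 140 139 160 172 172 163 159 162 171 175 170 173 173 173 173 171]
 [ 79 120 141 141 138 157 169 171 174 176 172 165 152 173 173 173 173 173]
 [ 78 119 140 140 131 127 149 156 162 162 154 140 144 169 171 171 173 173]
 [ 76  96 123 128 132 127 124 123 125 123 122 124 143 159 164 171 171 171]
 [ 79  86  91  98 126 140 134 124 118 119 121 130 139 125 136 148 152 159]]
[ 0.52144448 -0.03894288  0.1377494 ] [-1.79951105e+02  3.11875991e-02  7.62327227e+01] expected hole px [[235.60602561 164.64723249]]
[-1.84342263 -3.01189613] [544.4  59.1]
```

```bash
python3 plan.py 519.9,-36,118,76.35
```

```text
t 31.1 tcp [521.4 -38.9 137.7] rot [-1.7995e+02  3.0000e-02  7.6230e+01] F [-0.5 -0.4 -3.4] w 18.2 g 89.1
shift 1 x [ 0.0083 -0.0073  0.0658] total [ 0.0083 -0.0073  0.0658]
```

Call:
arm_command(
  targets=[0.004, -0.004, 0.033, 0, 0, -0.001, 0.05, 0.004, -0.003, 0.033, 0, 0, 0, 0.05, 0, 0, 0, 0, 0, 0, 0.05, 0, 0, 0, 0, 0, 0, 0.05, 0, 0, 0, 0, 0, 0, 0.05, 0, 0, 0, 0, 0, 0, 0.05],
)

```text
time: 31.7
tcp_pos: [0.5209, -0.0346, 0.1188]
tool_rot: [180.0, -0.0, 76.5]
ft_force: [0.4, -0.4, -2.7]
width: 0.0177
grip_force: 89.0
```

```bash
python3 plan.py 519.9,-36,112,76.35; python3 - <<'E'
from h import *
ps,_=capture("scene");a=cv2.resize(ps[165:235,195:315,::-1],None,fx=6.5,fy=6.5,interpolation=cv2.INTER_CUBIC)
cv2.imwrite("pics/s5.png",a)
E
```

```text
t 31.7 tcp [520.9 -34.6 118.8] rot [ 1.7995e+02 -1.0000e-02  7.6470e+01] F [ 0.4 -0.4 -2.7] w 17.7 g 89.0
shift 1 x [-0.0053 -0.0021  0.0226] total [-0.0053 -0.0021  0.0226]
```

View pics/s5.png

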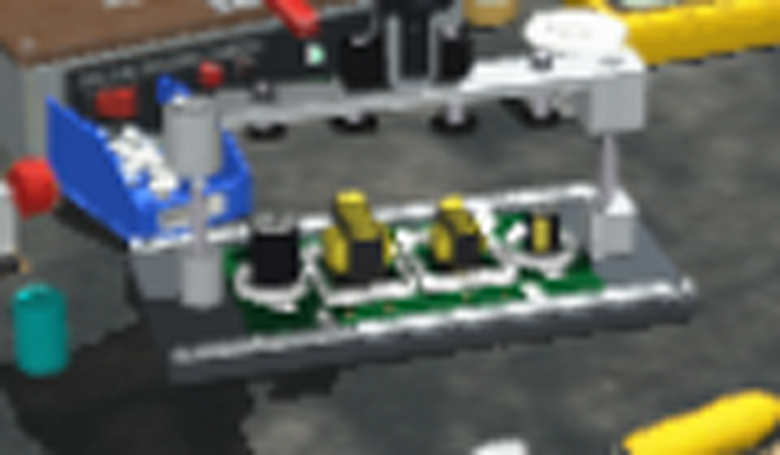

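The scene view shows the left boss (194) over its pin (200) and the right boss (616) over its pin (608). The midpoints are 405 and 404, so it's aligned along the row. I'll lower in steps.

Call:
arm_command(
  targets=[-0.002, -0.002, 0.02, 0, 0, 0.001, 0.05, 0, 0, 0.02, 0, 0, 0, 0.05, 0, 0, 0, 0, 0, 0, 0.05, 0, 0, 0, 0, 0, 0, 0.05, 0, 0, 0, 0, 0, 0, 0.05],
)

```text
time: 32.25
tcp_pos: [0.5198, -0.0351, 0.1064]
tool_rot: [180.0, -0.0, 76.4]
ft_force: [0.2, -0.1, -2.8]
width: 0.0179
grip_force: 89.0
```

```bash
python3 plan.py 519.9,-35.6,98,76.35
```

```text
t 32.25 tcp [519.8 -35.1 106.4] rot [ 1.800e+02 -1.000e-02  7.638e+01] F [ 0.2 -0.1 -2.8] w 17.9 g 89.0
shift 1 x [-0.0017  0.0006  0.0281] total [-0.0017  0.0006  0.0281]
```

Call:
arm_command(
  targets=[0, 0, 0.015, 0, 0, 0, 0.05, 0, 0, 0.015, 0, 0, 0, 0.05, 0, 0, 0.01, 0, 0, 0, 0.05, 0, 0, 0, 0, 0, 0, 0.05, 0, 0, 0, 0, 0, 0, 0.05],
)

```text
time: 32.75
tcp_pos: [0.5196, -0.0351, 0.0942]
tool_rot: [-180.0, 0.0, 76.4]
ft_force: [-0.0, 0.5, -2.5]
width: 0.0185
grip_force: 89.0
```

```bash
python3 plan.py 519.9,-35.6,76,76.35; python3 - <<'E'
from h import *
ps,_=capture("scene");a=cv2.resize(ps[165:235,195:315,::-1],None,fx=6.5,fy=6.5,interpolation=cv2.INTER_CUBIC)
cv2.imwrite("pics/s6.png",a)
E
```

```text
t 32.75 tcp [519.6 -35.1  94.2] rot [-179.97    0.     76.38] F [-0.   0.5 -2.5] w 18.5 g 89.0
shift 1 x [-0.0014  0.0014  0.0607] total [-0.0014  0.0014  0.0607]
```

View pics/s6.png

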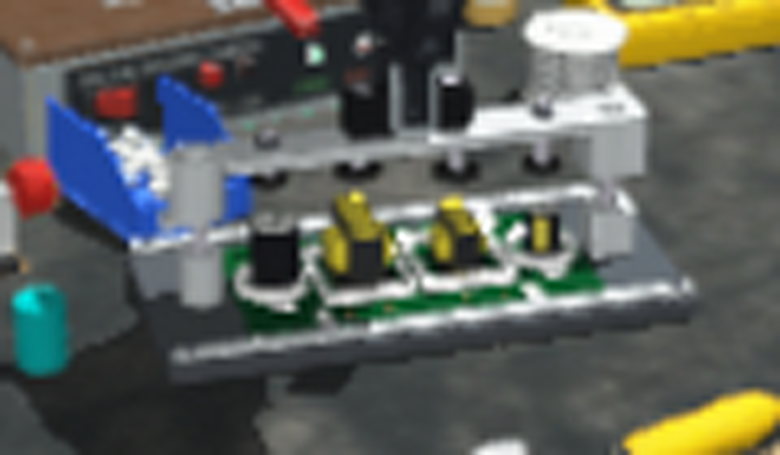

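Both bosses are over their pins (198 and 614) with no lateral force, and the feet line up with the parts. I'll keep lowering.

Call:
arm_command(
  targets=[0, 0, 0.015, 0, 0, 0, 0.05, 0, 0, 0.015, 0, 0, 0, 0.05, 0, 0, 0.015, 0, 0, 0, 0.05, 0, 0, 0.01, 0, 0, 0, 0.05, 0, 0, 0, 0, 0, 0, 0.05, 0, 0, 0, 0, 0, 0, 0.05],
)

```text
time: 33.4
tcp_pos: [0.5197, -0.0351, 0.0778]
tool_rot: [-180.0, -0.0, 76.4]
ft_force: [-0.5, 0.1, -3.5]
width: 0.018
grip_force: 89.0
```

Call:
arm_command(
  targets=[0, 0, 0.006, 0, 0, 0, 0.05, 0, 0, 0.006, 0, 0, 0, 0.05, 0, 0, 0.003, 0, 0, 0, 0.05, 0, 0, 0, 0, 0, 0, 0.05, 0, 0, 0, 0, 0, 0, 0.05],
)

```text
time: 33.9
tcp_pos: [0.5198, -0.0351, 0.0736]
tool_rot: [180.0, 0.0, 76.4]
ft_force: [-0.6, 0.4, -0.6]
width: 0.0179
grip_force: 89.2
```

Call:
arm_command(
  targets=[0, 0, 0.003, 0, 0, 0, 0.05, 0, 0, 0.002, 0, 0, 0, 0.05, 0, 0, 0, 0, 0, 0, 0.05, 0, 0, 0, 0, 0, 0, 0.05],
)

```text
time: 34.3
tcp_pos: [0.5199, -0.0352, 0.0735]
tool_rot: [-180.0, 0.0, 76.4]
ft_force: [-3.4, -0.4, 8.1]
width: 0.0179
grip_force: 90.9
```

It's seated: TCP z stays at 73.5 mm and the force is rising. I'll release and lift clear.

Call:
arm_command(
  targets=[0, 0, -0.004, 0, 0, 0, 0.05, 0, 0, 0, 0, 0, 0, 0.5, 0, 0, 0, 0, 0, 0, 0.5, 0, 0, 0, 0, 0, 0, 0.5, 0, 0, 0, 0, 0, 0, 0.5, 0, 0, -0.05, 0, 0, 0, 0.5, 0, 0, -0.1, 0, 0, 0, 0.5, 0, 0, -0.12, 0, 0, 0, 0.5, 0, 0, -0.12, 0, 0, 0, 0.5, 0, 0, 0, 0, 0, 0, 0.5],
)

```text
time: 35.3
tcp_pos: [0.5247, -0.0349, 0.1973]
tool_rot: [179.2, -0.1, 76.4]
ft_force: [0.3, -0.1, 0.9]
width: 0.0425
grip_force: 0.0
```

Call:
arm_command(
  targets=[0.12, 0, 0, 0, 0, 0, 0.5, 0.12, 0, 0, 0, 0, 0, 0.5, 0.12, 0, 0, 0, 0, 0, 0.5, 0.12, 0, 0, 0, 0, 0, 0.5, 0.12, 0, 0, 0, 0, 0, 0.5, 0.12, 0, 0, 0, 0, 0, 0.5, 0.12, 0, 0, 0, 0, 0, 0.5, 0, 0, 0, 0, 0, 0, 0.5],
)

```text
time: 36.1
tcp_pos: [0.5781, 0.2181, 0.1909]
tool_rot: [-179.9, -0.4, 76.9]
ft_force: [-1.0, 0.3, 0.6]
width: 0.0426
grip_force: 0.0
```

```bash
python3 plan.py; python3 - <<'E'
from h import *
p,d=capture("top");C=cloud("top",d)
q=p[140:222,215:335,::-1];a=cv2.resize(q,None,fx=6,fy=6,interpolation=cv2.INTER_CUBIC)
ps,_=capture("scene");b=cv2.resize(ps[165:235,195:315,::-1],None,fx=6,fy=6,interpolation=cv2.INTER_CUBIC)
cv2.imwrite("pics/f.png",cv2.resize(np.vstack([a,b]),None,fx=.65,fy=.65,interpolation=cv2.INTER_AREA))
c=np.array([519.7,-36.8]);u=np.array([.236,.972]);v=np.array([.972,-.236])
r=(C[...,:2]*1000-c);al=r@u;ac=r@v
for s in(-104,-80,-50,0,50,80,104):
    m=(abs(al-s)<9)&(abs(ac)<8);print(s,m.sum(),(np.median(C[m][:,2])*1000).round(1))
E
```

```text
t 36.1 tcp [578.1 218.1 190.9] rot [-179.95   -0.36   76.91] F [-1.   0.3  0.6] w 42.6 g 0.0
-104 42 67.3
-80 49 68.5
-50 50 69.4
0 54 92.7
50 47 69.5
80 44 70.2
104 43 68.6
```

View pics/f.png

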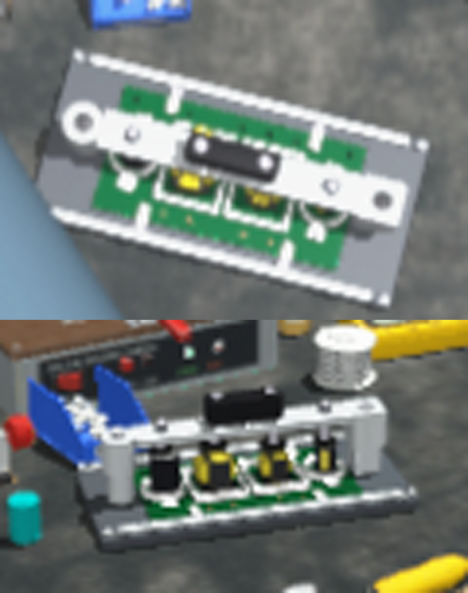

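The bar is seated level: the plate measures about 69 mm up against 69.6 expected. The round end is on the round post and the square end on the square post, with all four parts upright beneath it. I'll hand the job in.

```bash
python3 -c "
from station import *
print(finish_job())"
```

```text
the job is handed in; nothing more can be done
None
```

The job is handed in: all four parts stand upright in their guides, and the hold-down bar rests level and fully down on both posts, round end on the round post, after about 36 s of robot time.

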